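# Re-lay a layer of tapered ingots and cap it crosswise

### The job

Three short tapered ingots lie side by side on the stack board, but the one that lies wide face up is at an end of the row: swap it with the middle ingot (the bare spare board is free for setting one down), so that the row runs upright, inverted, upright on the three marked places. Then lay the long ingot on top, centred and crosswise over all three. Do not turn any ingot over, lay all of them squarely and let go, and leave the cork sanding block and the vernier calliper where they are.

Things in the scene. Friction and masses are not known exactly. Their poses are not given: they have to be found in the camera images.
- stack_board: Fixed plywood board, 130 (x) x 170 mm (y), 12 mm thick, with two bearers along y at x = +-19 mm, tops 20 mm above the bench. Origin: centre of its underside. Short ingots lie across the bearers, length along x, underside at 20 mm, on three places at y = -50, 0, +50 mm marked by black lines at the edges. The row's tops are at 46 mm; the long ingot goes there, at the centre, length along y.
- spare_board: Fixed smaller board, bare at the start, 110 mm (body x) by 80 mm (body y), with the same two bearers (tops 20 mm above the bench). Origin: centre of its underside. One short ingot fits on it across the bearers (length along x).
- inverted_ingot: Short cast aluminium ingot, 66 mm long (x), 26 mm high, 0.17 kg, lying wide face up: top 42 x 66 mm with a long dark shrinkage line, underside 34 x 60 mm. At the start at either end of the row on the stack board; belongs on the middle place. Origin: centre of its underside; x along its length, z up. Grip over its free ends, along x.
- upright_ingot_a: Short cast aluminium ingot, 66 mm long (x), 26 mm high, 0.17 kg, tapered, narrow face up: 42 x 66 mm below, 34 x 60 mm on top with two round dark mould marks; sloping flanks show from above. At the start on the middle place of the stack board. Origin: centre of its underside; x along its length, z up. Grip over its free ends, along x. It and its twin may take either end place.
- upright_ingot_b: Short cast aluminium ingot, 66 mm long (x), 26 mm high, 0.17 kg, tapered, narrow face up: 42 x 66 mm below, 34 x 60 mm on top with two round dark mould marks; sloping flanks show from above. At the start at the end of the row away from the inverted one. Origin: centre of its underside; x along its length, z up. Grip over its free ends, along x. It and its twin may take either end place.
- long_ingot: Long cast aluminium ingot, 160 mm long (body x), 26 mm high, 0.42 kg, lying wide face up on the bench at the start: top face 42 mm wide with a long dark shrinkage line, underside 34 mm wide. Origin: centre of its underside; x along its length, z up. To be gripped across its middle, along body y.
- cork_block: Brown cork sanding block, 58 x 95 x 28 mm, loose at the left of the work; a bystander, to be left alone. Origin: centre of its underside.
- vernier: Grey steel vernier calliper, 69 x 200 x 9 mm, lying loose at the right of the work, pointing away from the robot; a bystander, to be left alone. Origin: centre of its underside.
Mind the look-alikes: they are no part of the job. What is shaped like the inverted_ingot but blue is not meant.

How it is judged:
On the way:
1. the row on the stack board runs upright, inverted, upright, each at rest on its place, before the long ingot is on top (x of inverted_ingot in the frame of stack_board between -0.012 and 0.012 m and y of inverted_ingot in the frame of stack_board between -0.01 and 0.01 m and z of inverted_ingot in the frame of stack_board between 0.016 and 0.024 m and angle between inverted_ingot's own z axis and vertical below 0.1 rad and angle between the x axis of inverted_ingot and the x axis of stack_board, either way round below 0.17 rad and ((x of upright_ingot_a in the frame of stack_board between -0.012 and 0.012 m and y of upright_ingot_a in the frame of stack_board between 0.04 and 0.06 m and z of upright_ingot_a in the frame of stack_board between 0.016 and 0.024 m and angle between each of upright_ingot_a, upright_ingot_b's own z axis and vertical below 0.1 rad and angle between the x axis of each of upright_ingot_a, upright_ingot_b and the x axis of stack_board, either way round below 0.17 rad and x of upright_ingot_b in the frame of stack_board between -0.012 and 0.012 m and y of upright_ingot_b in the frame of stack_board between -0.06 and -0.04 m and z of upright_ingot_b in the frame of stack_board between 0.016 and 0.024 m) or (x of upright_ingot_a in the frame of stack_board between -0.012 and 0.012 m and y of upright_ingot_a in the frame of stack_board between -0.06 and -0.04 m and z of upright_ingot_a in the frame of stack_board between 0.016 and 0.024 m and angle between each of upright_ingot_a, upright_ingot_b's own z axis and vertical below 0.1 rad and angle between the x axis of each of upright_ingot_a, upright_ingot_b and the x axis of stack_board, either way round below 0.17 rad and x of upright_ingot_b in the frame of stack_board between -0.012 and 0.012 m and y of upright_ingot_b in the frame of stack_board between 0.04 and 0.06 m and z of upright_ingot_b in the frame of stack_board between 0.016 and 0.024 m)) and linear speed of each of inverted_ingot, upright_ingot_a, upright_ingot_b below 0.01 m/s and angular speed of each of inverted_ingot, upright_ingot_a, upright_ingot_b below 0.1 rad/s and horizontal distance between long_ingot and stack_board above 0.05 m), for 0.2 s.
At the end, for the whole second after the job is handed in: Inverted ingot on the middle place, an upright one on each end place (12 mm in board x, 10 mm in y); long ingot on top over the board's centre (12 mm in x, 15 mm in y), crosswise; heights within 4 mm, yaw within 10 degrees, tilt 5 degrees; none turned over; all released and at rest (x of inverted_ingot in the frame of stack_board between -0.012 and 0.012 m and y of inverted_ingot in the frame of stack_board between -0.01 and 0.01 m and z of inverted_ingot in the frame of stack_board between 0.016 and 0.024 m and angle between each of inverted_ingot, long_ingot's own z axis and vertical below 0.1 rad and angle between the x axis of inverted_ingot and the x axis of stack_board, either way round below 0.17 rad and ((x of upright_ingot_a in the frame of stack_board between -0.012 and 0.012 m and y of upright_ingot_a in the frame of stack_board between 0.04 and 0.06 m and z of upright_ingot_a in the frame of stack_board between 0.016 and 0.024 m and angle between each of upright_ingot_a, upright_ingot_b's own z axis and vertical below 0.1 rad and angle between the x axis of each of upright_ingot_a, upright_ingot_b and the x axis of stack_board, either way round below 0.17 rad and x of upright_ingot_b in the frame of stack_board between -0.012 and 0.012 m and y of upright_ingot_b in the frame of stack_board between -0.06 and -0.04 m and z of upright_ingot_b in the frame of stack_board between 0.016 and 0.024 m) or (x of upright_ingot_a in the frame of stack_board between -0.012 and 0.012 m and y of upright_ingot_a in the frame of stack_board between -0.06 and -0.04 m and z of upright_ingot_a in the frame of stack_board between 0.016 and 0.024 m and angle between each of upright_ingot_a, upright_ingot_b's own z axis and vertical below 0.1 rad and angle between the x axis of each of upright_ingot_a, upright_ingot_b and the x axis of stack_board, either way round below 0.17 rad and x of upright_ingot_b in the frame of stack_board between -0.012 and 0.012 m and y of upright_ingot_b in the frame of stack_board between 0.04 and 0.06 m and z of upright_ingot_b in the frame of stack_board between 0.016 and 0.024 m)) and x of long_ingot in the frame of stack_board between -0.012 and 0.012 m and y of long_ingot in the frame of stack_board between -0.015 and 0.015 m and z of long_ingot in the frame of stack_board between 0.042 and 0.05 m and angle between the x axis of long_ingot and the y axis of stack_board, either way round below 0.17 rad and linear speed of each of inverted_ingot, upright_ingot_a, upright_ingot_b, long_ingot below 0.01 m/s and angular speed of each of inverted_ingot, upright_ingot_a, upright_ingot_b, long_ingot below 0.1 rad/s); the robot touches nothing.
It fails at once if the cork sanding block or the calliper is moved more than 20 mm (distance of any of cork_block, vernier from where it was at the start of the episode above 0.02 m).
It also fails if it takes over 104 s, if anything falls off the work surface, if the arm or the gripper's body presses on something with over 40 N, if the wrist force passes 120 N, or if a joint passes its speed limit or range.

### The arm

A 6-joint arm with a two-finger parallel gripper is mounted at the origin on a cart in front of the work surface, level with it; the furniture and walls round the work are solid. World frame = base frame: x ahead of the robot, y to its left, z up, the work surface at z = 0. Lengths are in m, angles in rad, forces in N, time in s.
With the tool pointing down it reaches from about 0.35 to 0.975 m from the base axis. Payload 4.9 kg.
Tool frame: the origin (TCP) lies at the very end of the fingers, on their centre line; the grasp point (between the pads) lies 19 mm behind it; z points along the fingers, y is the line along which they close (so a half turn about z gives the same grasp; the last joint's range is limited). The gripper opens to 85 mm and grips with 20 to 120 N. Pads are 22 mm wide; open, the fingers measure 114 mm over their backs; the gripper's body (76 mm by 85 mm) begins 54 mm behind the grasp point. The pads swing forward as they close: fully open they stand 13 mm farther back than shut.
Start: joints at [1.104, 0.053, 1.613, -0, 1.476, -0.119], TCP at [0.213, 0.588, 0.231] pointing down, gripper open.
Joint ranges: [-3.01, 3.01], [-1.01, 2.22], [0.06, 2.58], [-1.02, 4.17], [0.09, 2.62], [-3.14, 3.14]. Speed limits (rad/s): [2.57, 2.57, 3.14, 3.14, 3.14, 3.14].

### API

Orientations are given as a unit quaternion [w, x, y, z].
In Python, from plant import * gives the robot as it stands.
- The arm moves only by the tool jog_arm, never from a script. Its argument "moves" is a list that holds one entry, the list of rows, each a list of 7 numbers: the finger opening in cm, from 0 to 8.54, then the shift along the tool's x, y, z in cm, then the turn, a rotation vector about the tool's x, y, z in rad. A call has 1 to 20 rows; each row shifts and turns the commanded pose from where the row before left it, along the tool's axes as they then stand; what a row does not reach is not made up. A row lasts 1/12 s, in which the tool goes at most 41.7 mm and 7.16 degrees, less where a joint would pass 70% of its speed; a pose out of reach is approached as far as the arm can. A call is refused whole if a number of a shift passes 4.17 or a number of a turn 0.125, either way. A call with a gripper value outside its range is refused whole. The fingers move at their own pace and stop on an object; the grip force is fixed at half the most. Time passes only in rows, so rows that do not move let the fingers close. It gives the time, the measured TCP pose, the force, the opening and the grip force at its end, in the units of the state.
- state(): the state, without advancing time (a new reading comes with each control period).
- grab_frame(name): name is "scene" or "top" or "wrist"; returns a dict with "color" (384x512x3 uint8, blue, green, red), "depth" (384x512 float32, m along the optical axis (not along the pixel's ray), 0 where there is no reading), "fx", "fy", "cx", "cy" (pixels), "k1" (the pictures are not rectified: a ray, as slopes to the right and down, at radius r is drawn at 1 + k1 r^2 times it, then the intrinsics apply), "R" (3x3) and "t" (3): a world point X has camera coordinates R X + t. Camera axes: x right, y down, z forward; pixel columns grow to the right and rows downward; lengths in m; the calibration is good to about 2 mm. A picture is of the moment at which its call begins.
- job_done(): hands the job in; it is judged then, once.
Trained networks look in a picture, given as the dict that the camera call returned (one of the last four; its "shot" number tells which), for a name from the list of things; names that differ only in an ending like _2 or _b are one class to them, and where a whole thing is asked for, a point or a joint stands for the part that bears it (a point fixed in the world has none). Each returns a list of dicts, best first, with "p" (0 to 1); they miss things now and then, are a little off and sometimes report something else, mostly with a low value. They report only what shows in the picture. A call takes as long as a camera call. They do not tell look-alikes from the thing itself.
- recognise(name, picture): "rect" ([centre column, centre row, width, height] in pixels, round what is visible of it).
- regions_of(name, picture): "pixels" (384x512 bool, what is visible of it) and "rect" ([centre column, centre row, width, height] in pixels, round what is visible of it).
The state is a dict: "time": time; "joint_pos": joint angles; "joint_vel": joint speeds; "joint_efforts": joint torques, N m; "tool_pos": TCP position; "tool_rot": TCP orientation; "contact_force": force on the tool from outside, world axes, zero at the start; "ft_torque": the same for the moment, N m; "gripper_width": opening from 0.0 (shut) to 1.0 (fully open); "grasp_force": force on a finger pad.
Only numpy, scipy, OpenCV 4.12 (cv2) and the standard library are available. Lean on these libraries where they do the work, as an engineer would, in place of code of your own. Each camera call takes 0.05 s, during which the arm holds its last target. There are 200 camera calls.

## Working session

There is one attempt and no reset: what is moved stays moved. The work goes in short steps, Python scripts to look and compute and a tool call to move; the robot and the scene stay as the last step left them, time stands still between calls to the robot, and variables do not carry over. Pictures are saved under pics/ and viewed, at most 17 in all, crops included, and the job is handed in when it is done.

Besides the shell and the picture viewer there is one more tool, called after "Emit:" in YAML: its name, and indented under it one key for each argument. jog_arm: Moves the arm, as the interface text tells. Its arguments: {"type":"object","properties":{"moves":{"type":"array"}},"required":["moves"]}

```bash
mkdir -p pics; python3 - <<'E'
from plant import *
import cv2
s=state();print(s)
for n in("top","scene"):
    f=grab_frame(n);cv2.imwrite(f"pics/{n}0.png",f["color"]);print(n,f["fx"],f["fy"],f["cx"],f["cy"],f["k1"],f["R"],f["t"])
E
```

```text
{'time': 0.0, 'joint_pos': array([ 1.10398593e+00,  5.33640735e-02,  1.61426128e+00, -1.32251786e-05,
        1.47601219e+00, -1.18975386e-01]), 'joint_vel': array([-0.00031099, -0.00056433, -0.00234408, -0.00020601, -0.00267651,
       -0.00035787]), 'joint_efforts': array([-2.03845440e-03, -3.93674648e+01, -3.70172167e+01, -1.96420269e-04,
        7.01101148e-03, -1.03190101e-05]), 'tool_pos': array([0.21275041, 0.58702351, 0.23007809]), 'tool_rot': array([-2.88901870e-04,  1.73041360e-01,  9.84914028e-01, -9.80803225e-04]), 'contact_force': array([-0.09921867,  0.45372313,  0.7948989 ]), 'ft_torque': array([-0.00940206,  0.01500079, -0.00532577]), 'grasp_force': 0.0, 'gripper_width': 1.0020417497724925}
top 428.07575591936177 428.07575591936177 261.3551962880667 194.88190864166734 -0.019461806114509015 [[-0.02558173 -0.99961731  0.01052646]
 [-0.98815194  0.02369148 -0.15163923]
 [ 0.15133182 -0.01428093 -0.98837985]] [4.85898334e-04 5.00213939e-01 1.26447761e+00]
scene 462.12266925793574 462.12266925793574 257.56700630016974 191.94806973668383 -0.1305948724637648 [[ 0.63287899 -0.77394673 -0.02169426]
 [-0.38885621 -0.29350002 -0.87329754]
 [ 0.66951851  0.5611276  -0.48670399]] [-0.3136497   0.23676538  1.21594187]
```

View pics/top0.png

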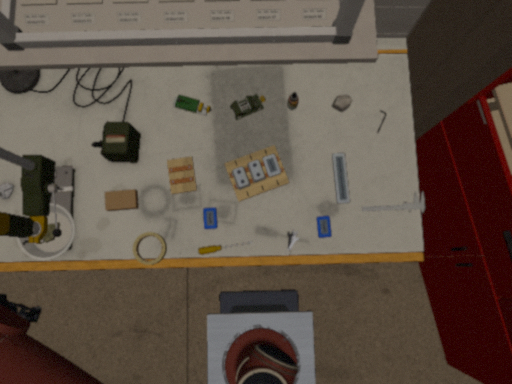

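View pics/scene0.png

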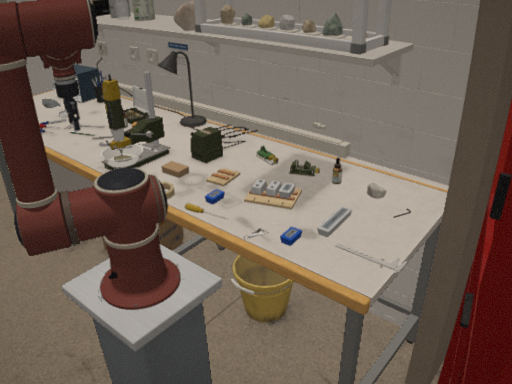

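The top view shows the stack board with its three ingots at (258,172), the spare board at (181,174), the long ingot at (341,177), the cork at (121,200) and the vernier at (393,207). The two blue blocks at (210,217) and (324,226) are look-alikes. Next I'll measure coarse positions and make an enlarged crop.

```bash
cat > h.py <<'E'
from plant import *
import cv2, numpy as np
def K(f): return np.array([[f["fx"],0,f["cx"]],[0,f["fy"],f["cy"]],[0,0,1.]])
def dist(f): return np.array([f["k1"],0,0,0.])
def project(f,X): return cv2.projectPoints(np.asarray(X,float).reshape(-1,3),cv2.Rodrigues(f["R"])[0],f["t"],K(f),dist(f))[0][:,0]
def plane(f,px,z):
    n=cv2.undistortPoints(np.asarray(px,np.float64).reshape(-1,1,2),K(f),dist(f))[:,0]
    d=np.c_[n,np.ones(len(n))]@f["R"]; c=-f["R"].T@f["t"]
    return c+d*((z-c[2])/d[:,2])[:,None]
def ortho(f,z,x0,x1,y0,y1,mm=1.0):
    """image rows: x decreasing downward (x1 on top); columns: y decreasing to the right (y1 left)"""
    xs=np.arange(x1,x0,-mm/1000);ys=np.arange(y1,y0,-mm/1000)
    Y,X=np.meshgrid(ys,xs);p=project(f,np.c_[X.ravel(),Y.ravel(),np.full(X.size,z)]).reshape(*X.shape,2).astype(np.float32)
    return cv2.remap(f["color"],p[...,0],p[...,1],cv2.INTER_CUBIC)
def rect(f,m,z):
    c=np.argwhere(m)[:,::-1]; p=plane(f,c,z)[:,:2]
    r=cv2.minAreaRect((p*1000).astype(np.float32)); return r
E
python3 - <<'E'
from h import *
f=grab_frame("top")
for n,z in [("stack_board",.012),("spare_board",.012),("inverted_ingot",.046),("upright_ingot_a",.046),("long_ingot",.026),("cork_block",.028),("vernier",.009)]:
    for r in regions_of(n,f)[:5]:
        if r["p"]>.2:
            q=rect(f,r["pixels"],z); print(n,round(r["p"],2),np.round(r["rect"]),np.round(q[0]),np.round(q[1]),round(q[2],1))
im=ortho(f,.046,.33,.73,-.36,.26,1.0)
cv2.imwrite("pics/o0.png",cv2.resize(im,None,fx=1.25,fy=1.25))
E
```

```text
stack_board 0.66 [256. 173.  64.  56.] [577.   1.] [132. 171.] 19.3
spare_board 0.86 [184. 176.  30.  38.] [573. 236.] [114.  83.] 7.7
inverted_ingot 0.84 [273. 166.  15.  22.] [592. -45.] [66. 41.] 16.5
inverted_ingot 0.65 [322. 225.  16.  22.] [ 402. -196.] [39. 63.] 88.5
inverted_ingot 0.63 [210. 217.  13.  22.] [434. 144.] [42. 64.] 89.7
upright_ingot_a 0.83 [258. 172.  17.  26.] [575.   2.] [64. 37.] 16.8
upright_ingot_a 0.76 [239. 178.  16.  26.] [555.  50.] [69. 44.] 19.0
long_ingot 0.84 [342. 177.  17.  53.] [ 551. -259.] [157.  42.] 2.7
cork_block 0.76 [120. 199.  30.  20.] [497. 416.] [ 64. 100.] 4.4
cork_block 0.7 [257. 173.  66.  55.] [573.   1.] [129. 168.] 19.4
vernier 0.75 [394. 200.  62.  22.] [ 474. -424.] [192.  54.] 88.6
```

View pics/o0.png

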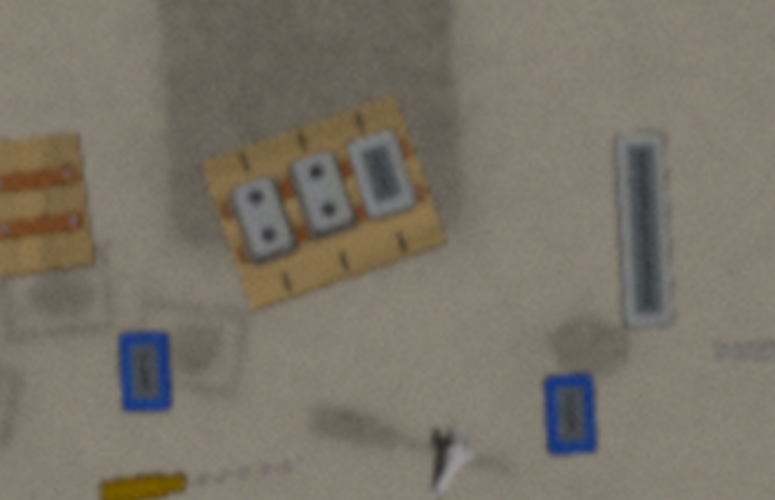

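The enlarged crop shows three candidates for the inverted ingot:
- **Grey block at (380,172):** it has a long dark line, so it is the one meant. It sits at the right end (−y) of the row.
- **Blue blocks at (145,371) and (570,413):** these are decoys.

The uprights, each with two round marks, are at (262,218) and (322,192). I'll move over the board and measure with the wrist camera.

Emit:
jog_arm:
  moves:
    - [[8.5,0,0,-0.9,0,0,0.11],[8.5,0,0,-0.9,0,0,0.11],[8.5,0,0,-0.9,0,0,0.11],[8.5,0,0,-0.9,0,0,0.11],[8.5,0,0,-0.9,0,0,0.11],[8.5,0,0,-0.9,0,0,0.11],[8.5,0,0,-0.9,0,0,0.11],[8.5,0,0,-0.9,0,0,0.11],[8.5,-2,0.4,0,0,0,0],[8.5,-3.4,0.7,0,0,0,0],[8.5,-3.4,0.7,0,0,0,0],[8.5,-3.4,0.7,0,0,0,0],[8.5,-3.4,0.7,0,0,0,0],[8.5,-3.4,0.7,0,0,0,0],[8.5,-3.4,0.7,0,0,0,0],[8.5,-3.4,0.7,0,0,0,0],[8.5,-3.4,0.7,0,0,0,0],[8.5,-3.4,0.7,0,0,0,0],[8.5,-3.4,0.7,0,0,0,0],[8.5,-3.4,0.7,0,0,0,0]]

```text
time: 2.17
tool_pos: [0.4223, 0.2422, 0.3036]
tool_rot: [0.0, 0.576, 0.817, 0.0]
contact_force: [0.6, 0.6, 0.3]
gripper_width: 0.992
grasp_force: 0.0
```

Emit:
jog_arm:
  moves:
    - [[8.5,-3.3,0.7,0,0,0,0],[8.5,-3.3,0.7,0,0,0,0],[8.5,-3.3,0.7,0,0,0,0],[8.5,-3.3,0.7,0,0,0,0],[8.5,-3.3,0.7,0,0,0,0],[8.5,-3.3,0.7,0,0,0,0],[8.5,-3.3,0.7,0,0,0,0],[8.5,-2.6,0.7,0,0,0,0],[8.5,-1.5,0.7,0,0,0,0],[8.5,0,0,0,0,0,0],[8.5,0,0,0,0,0,0]]

```text
time: 3.08
tool_pos: [0.5727, 0.0083, 0.303]
tool_rot: [-0.001, 0.577, 0.817, -0.0]
contact_force: [-0.9, -0.1, -0.4]
gripper_width: 1.0
grasp_force: 0.0
```

```bash
cat >> h.py <<'E'
def pose():
    from scipy.spatial.transform import Rotation as R
    s=state();q=s["tool_rot"];M=R.from_quat([q[1],q[2],q[3],q[0]]).as_matrix()
    return s,M,np.degrees(np.arctan2(M[1,1],M[0,1]))
def go(x,y,z,yaw):
    """tool-axis shifts in cm (after the turn), turn rad about tool z"""
    s,M,yw=pose();t=(yw-yaw+90)%180-90;a=np.radians(yw-t)
    d=np.array([x,y,z])-s["tool_pos"];
    print("t",round(s["time"],2),"tcp",np.round(s["tool_pos"],4),"yaw",round(yw,2),"turn",round(np.radians(t),3),"shift cm",np.round(100*np.array([d@[-np.sin(a),np.cos(a),0],d@[np.cos(a),np.sin(a),0],-d[2]]),2))
E
python3 - <<'E'
from h import *
s,M,yw=pose();print(s["time"],s["tool_pos"],yw,M[:,2],s["joint_pos"])
f=grab_frame("wrist");cv2.imwrite("pics/w1.png",f["color"]);print(-f["R"].T@f["t"])
for n,z in [("stack_board",.012),("spare_board",.012),("inverted_ingot",.046),("upright_ingot_a",.046),("long_ingot",.026)]:
    for r in regions_of(n,f)[:5]:
        if r["p"]>.2:
            q=rect(f,r["pixels"],z); print(n,round(r["p"],2),np.round(r["rect"]),np.round(q[0],1),np.round(q[1]),round(q[2],1))
E
```

```text
3.0833 [0.57265239 0.00832034 0.30300821] 19.57604537955965 [-9.38453615e-04  4.51273267e-04 -9.99999458e-01] [-1.15562953e-01 -1.03514111e-01  1.64797960e+00  3.40180950e-04
  1.59811139e+00 -4.57220005e-01]
[0.54851095 0.07542819 0.44621729]
stack_board 0.79 [256. 156.  88. 110.] [ 5.775e+02 -5.000e-01] [131. 169.] 19.6
spare_board 0.87 [309.  19.  90.  38.] [582.8 204.3] [116.  44.] 19.9
inverted_ingot 0.92 [111. 238.  47.  36.] [ 412.2 -183.7] [65. 47.] 2.7
inverted_ingot 0.87 [253. 199.  42.  30.] [592.6 -45.9] [65. 43.] 17.1
upright_ingot_a 0.93 [255. 162.  45.  30.] [579.3   3.2] [62. 41.] 18.5
upright_ingot_a 0.61 [252. 123.  48.  33.] [558.5  49.7] [61. 38.] 19.5
upright_ingot_a 0.46 [252. 196.  48.  28.] [592.7 -45.8] [65. 43.] 17.1
long_ingot 0.95 [194. 298.  77.  42.] [ 566.2 -253.4] [130.  53.] 3.3
```

View pics/w1.png

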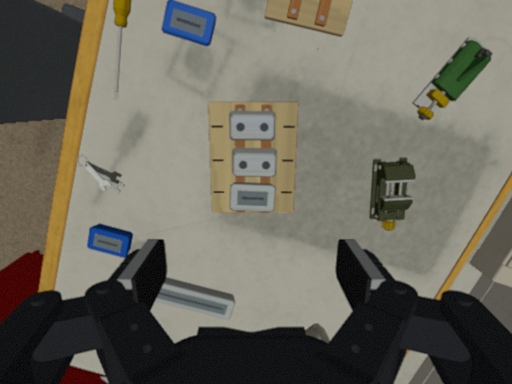

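The wrist view shows the board nearly aligned with the image: uprights at (252,125) and (254,162), inverted at (253,199). I'll refine the board centre from the place marks and the ingot tops, using orthographic views in the board frame.

```bash
cat >> h.py <<'E'
def bortho(f,c,yaw,z,hx,hy,s=3):
    """rows: body x (+ up), cols: body y (+ left); s px per mm; centre pixel = c"""
    a=np.radians(yaw);u,v=np.meshgrid(np.arange(hy,-hy,-1/s),np.arange(hx,-hx,-1/s))
    X=c[0]+(v*np.cos(a)-u*np.sin(a))/1000;Y=c[1]+(v*np.sin(a)+u*np.cos(a))/1000
    p=project(f,np.c_[X.ravel(),Y.ravel(),np.full(X.size,z)]).reshape(*X.shape,2).astype(np.float32)
    return cv2.remap(f["color"],p[...,0],p[...,1],cv2.INTER_CUBIC)
E
python3 - <<'E'
from h import *
f=grab_frame("wrist");t=grab_frame("top")
o=[]
def grid(im,cx,cy,lines,s=2):
    im=im.copy()
    for l in lines: cv2.line(im,l[0],l[1],(0,0,255),1)
    return im
s=2
def mk(f,c,yaw,z,hx,hy,rx,ry):
    im=bortho(f,c,yaw,z,hx,hy,s)
    for x in rx: cv2.line(im,(0,int((hx-x)*s)),(im.shape[1],int((hx-x)*s)),(0,0,255),1)
    for y in ry: cv2.line(im,(int((hy-y)*s),0),(int((hy-y)*s),im.shape[0]),(0,0,255),1)
    return im
a=mk(f,(.5775,-.0005),19.5,.012,75,95,(-65,65),(-85,-50,0,50,85))
b=mk(f,(.5775,-.0005),19.5,.046,75,95,(-33,33),(-71,-29,-17,17,33,67))
d=mk(t,(.573,.236),7.7,.012,67,95,(-55,55),(-40,0,40))
e=mk(t,(.551,-.259),92.7,.026,67,95,(-21,21),(-80,80))
cv2.imwrite("pics/o1.png",np.vstack([np.hstack([a,b]),np.hstack([d,e])]))
E
```

```text
(no output)
```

View pics/o1.png

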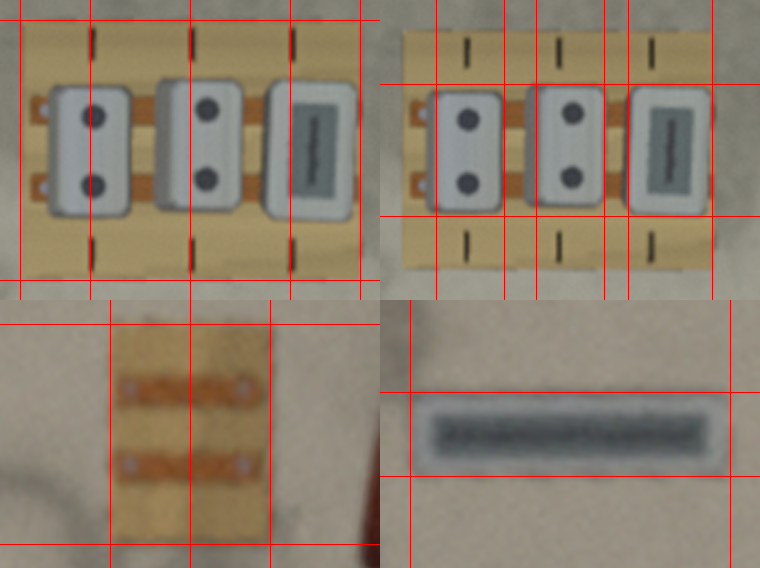

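Place marks: the board centre is about (0.578, −0.002), yaw 19.5°. The middle upright is at about (0.580, −0.001), the spare board is centred at (0.573, 0.236) with yaw 7.7°, and the long ingot is at (0.551, −0.259). I'll go to the middle ingot now.

Emit:
jog_arm:
  moves:
    - [[8.5,-0.6,0.2,2.0,0,0,0],[8.5,-0.5,0.2,3.0,0,0,0],[8.5,0,0,3,0,0,0],[8.5,0,0,3,0,0,0],[8.5,0,0,3,0,0,0],[8.5,0,0,3,0,0,0],[8.5,0,0,2.5,0,0,0],[8.5,0,0,1.8,0,0,0],[8.5,0,0,1,0,0,0],[8.5,0,0,0,0,0,0],[8.5,0,0,0,0,0,0]]

```text
time: 4.4
tool_pos: [0.5803, -0.0001, 0.0807]
tool_rot: [0.0, 0.576, 0.817, 0.0]
contact_force: [1.1, -0.3, -0.2]
gripper_width: 0.997
grasp_force: 0.0
```

```bash
python3 - <<'E'
from h import *
go(.5799,-.0012,.010,19.5)
f=grab_frame("wrist");cv2.imwrite("pics/w2.png",f["color"])
E
```

```text
t 4.4 tcp [ 5.803e-01 -1.000e-04  8.070e-02] yaw 19.67 turn 0.003 shift cm [-0.09 -0.07  7.07]
```

View pics/w2.png

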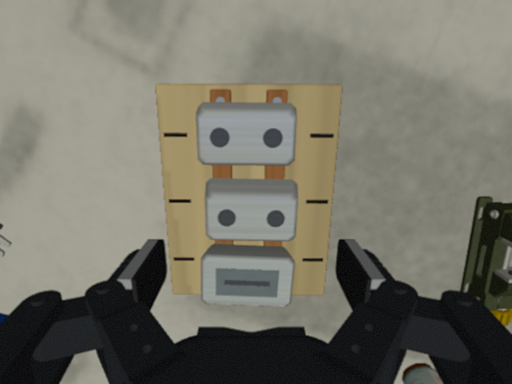

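The wrist view shows the fingers at x≈150 and 352, straddling the middle ingot at (251,210). It is centred, so I'll descend and close.

Emit:
jog_arm:
  moves:
    - [[8.5,-0.1,-0.1,1.0,0,0,0],[8.5,0,0,1.2,0,0,0],[8.5,0,0,1.2,0,0,0],[8.5,0,0,1.2,0,0,0],[8.5,0,0,1.0,0,0,0],[8.5,0,0,0.8,0,0,0],[8.5,0,0,0.7,0,0,0],[8.5,0,0,0,0,0,0],[5,0,0,0,0,0,0],[5,0,0,0,0,0,0],[5,0,0,0,0,0,0],[5,0,0,0,0,0,0],[5,0,0,0,0,0,0],[5,0,0,0,0,0,0]]

```text
time: 5.62
tool_pos: [0.5805, -0.0016, 0.0105]
tool_rot: [0.001, 0.576, 0.817, 0.001]
contact_force: [-0.3, 0.5, 4.5]
gripper_width: 0.739
grasp_force: 66.3
```

```bash
python3 - <<'E'
from h import *
go(.5779,-.0016,.010,19.5)
f=grab_frame("scene");
c=project(f,[.58,0,.03])[0].astype(int);cv2.imwrite("pics/s2.png",cv2.resize(f["color"][c[1]-70:c[1]+70,c[0]-90:c[0]+90],None,fx=4,fy=4))
E
```

```text
t 5.62 tcp [ 0.5805 -0.0016  0.0105] yaw 19.65 turn 0.003 shift cm [ 0.09 -0.25  0.05]
```

View pics/s2.png

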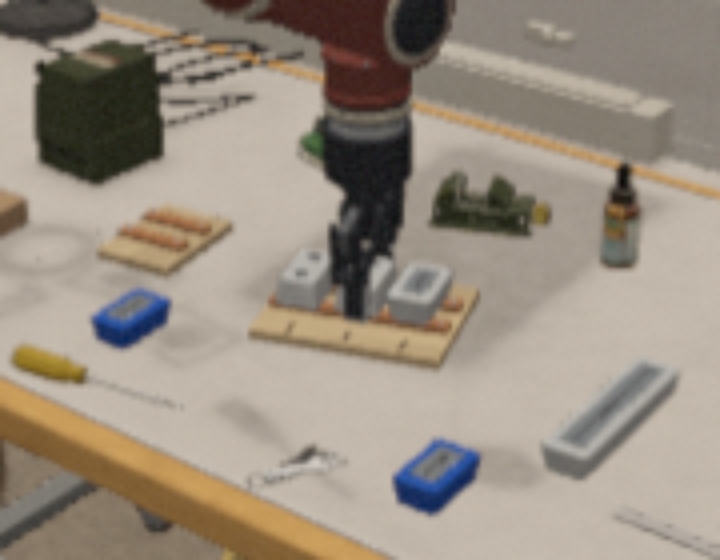

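Gripped: opening about 63 mm, 66 N. The TCP height at rest is 0.0105. I'll lift and carry it to the spare board.

Emit:
jog_arm:
  moves:
    - [[5,0,0,-0.6,0,0,0],[5,0,0,-1.2,0,0,0],[5,0,0,-2,0,0,0],[5,0,0,-2,0,0,0],[5,0,0,-2,0,0,0],[5,0,0,-1.2,0,0,0.068],[5,0,0,0,0,0,0.07],[5,0,0,0,0,0,0.07],[5,1.2,0.2,0,0,0,0],[5,2.2,0.2,0,0,0,0],[5,3,0.3,0,0,0,0],[5,3,0.3,0,0,0,0],[5,3,0.3,0,0,0,0],[5,3,0.3,0,0,0,0],[5,3,0.3,0,0,0,0],[5,2.4,0.3,0,0,0,0],[5,1.8,0.2,0,0,0,0],[5,1,0,0,0,0,0],[5,0,0,0,0,0,0],[5,0,0,0,0,0,0]]

```text
time: 7.33
tool_pos: [0.5709, 0.2357, 0.099]
tool_rot: [-0.0, 0.657, 0.754, -0.001]
contact_force: [0.4, 0.3, -2.3]
gripper_width: 0.741
grasp_force: 66.1
```

```bash
python3 - <<'E'
from h import *
go(.573,.236,.0115,7.7)
f=grab_frame("wrist")
s=2;c=(.573,.236)
ims=[]
for z,hx,hy,rx,ry in[(.012,70,60,(-55,55),(-40,0,40))]:
    im=bortho(f,c,7.7,z,hx,hy,s*2)
    for x in rx: cv2.line(im,(0,int((hx-x)*4)),(im.shape[1],int((hx-x)*4)),(0,0,255),1)
    for y in ry: cv2.line(im,(int((hy-y)*4),0),(int((hy-y)*4),im.shape[0]),(0,0,255),1)
cv2.imwrite("pics/w3.png",np.hstack([cv2.resize(im,(360,420)),cv2.resize(f["color"],(430,420))]))
E
```

```text
t 7.33 tcp [0.5709 0.2357 0.099 ] yaw 7.84 turn 0.002 shift cm [0.   0.21 8.75]
```

View pics/w3.png

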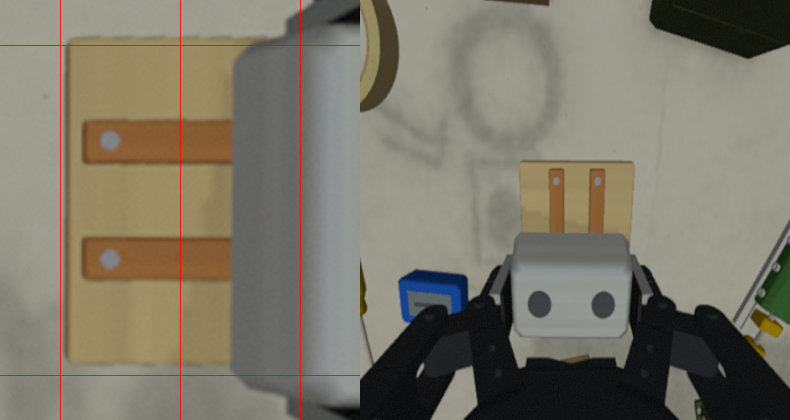

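The left panel shows the spare board offset by about +3 mm in x and −2 mm in y from my estimate, so I'll adjust and lower the ingot.

Emit:
jog_arm:
  moves:
    - [[5,-0.1,0.3,0.8,0,0,0],[5,-0.1,0.2,1.5,0,0,0],[5,0,0,1.5,0,0,0],[5,0,0,1.5,0,0,0],[5,0,0,1.2,0,0,0],[5,0,0,0.8,0,0,0],[5,0,0,0.5,0,0,0],[5,0,0,0.4,0,0,0],[5,0,0,0.3,0,0,0],[5,0,0,0.2,0,0,0],[5,0,0,0,0,0,0],[5,0,0,0,0,0,0]]

```text
time: 8.38
tool_pos: [0.5771, 0.2345, 0.0128]
tool_rot: [0.0, 0.658, 0.753, 0.0]
contact_force: [0.0, 0.0, -1.9]
gripper_width: 0.735
grasp_force: 66.0
```

Emit:
jog_arm:
  moves:
    - [[5,0,0,0.1,0,0,0],[5,0,0,0.1,0,0,0],[5,0,0,0,0,0,0],[6.8,0,0,0,0,0,0],[8.5,0,0,0,0,0,0],[8.5,0,0,0,0,0,0],[8.5,0,0,0,0,0,0],[8.5,0,0,0,0,0,0],[8.5,0,0,-1,0,0,0],[8.5,0,0,-2,0,0,0],[8.5,0,0,-2.5,0,0,0],[8.5,0,0,-2.5,0,0,0],[8.5,0,0,-1,0,0,0],[8.5,0,0,0,0,0,0]]

```text
time: 9.55
tool_pos: [0.5793, 0.235, 0.1049]
tool_rot: [0.002, 0.658, 0.753, 0.003]
contact_force: [0.9, -0.3, -0.1]
gripper_width: 0.997
grasp_force: 0.0
```

```bash
python3 - <<'E'
from h import *
import math
c,s=math.cos(math.radians(19.5)),math.sin(math.radians(19.5))
x,y=-.5,-49.75
go(.5775+(x*c-y*s)/1000,-.0005+(x*s+y*c)/1000,.010,19.5)
f=grab_frame("wrist");cv2.imwrite("pics/w4.png",f["color"])
E
```

```text
t 9.55 tcp [0.5793 0.235  0.1049] yaw 7.74 turn -0.205 shift cm [-27.12  -8.08   9.49]
```

View pics/w4.png

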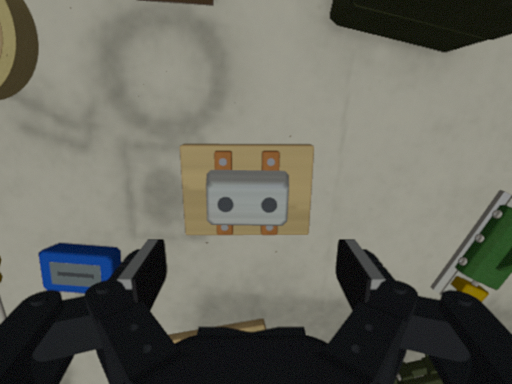

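The upright is seated squarely on the spare board at (247,197). Next is the inverted ingot.

Emit:
jog_arm:
  moves:
    - [[8.5,0,0,0,0,0,-0.1],[8.5,0,0,0,0,0,-0.105],[8.5,-1.8,-0.5,0,0,0,0],[8.5,-2.8,-0.8,0,0,0,0],[8.5,-3,-0.9,0,0,0,0],[8.5,-3,-0.9,0,0,0,0],[8.5,-3,-0.9,0,0,0,0],[8.5,-3,-0.9,0,0,0,0],[8.5,-3,-0.9,0,0,0,0],[8.5,-3,-0.9,0,0,0,0],[8.5,-2.5,-0.8,0,0,0,0],[8.5,-1.5,-0.5,0,0,0,0],[8.5,-0.5,-0.1,0,0,0,0],[8.5,0,0,1,0,0,0],[8.5,0,0,1,0,0,0],[8.5,0,0,0,0,0,0],[8.5,0,0,0,0,0,0]]

```text
time: 11.02
tool_pos: [0.5892, -0.0467, 0.078]
tool_rot: [-0.002, 0.577, 0.817, -0.001]
contact_force: [-0.1, 0.1, 0.2]
gripper_width: 0.997
grasp_force: 0.0
```

```bash
python3 - <<'E'
from h import *
go(.5936,-.0476,.010,19.5)
f=grab_frame("wrist");cv2.imwrite("pics/w5.png",f["color"])
for n in ("inverted_ingot",):
    for r in regions_of(n,f)[:3]: q=rect(f,r["pixels"],.046);print(r["p"],q)
E
```

```text
t 11.02 tcp [ 0.5892 -0.0467  0.078 ] yaw 19.57 turn 0.001 shift cm [-0.23  0.38  6.8 ]
0.91 ((593.460205078125, -45.934486389160156), (64.68697357177734, 44.20554733276367), 17.133419036865234)
0.76 ((449.1067199707031, -165.83477783203125), (21.759565353393555, 44.63905334472656), 4.6673688888549805)
```

View pics/w5.png

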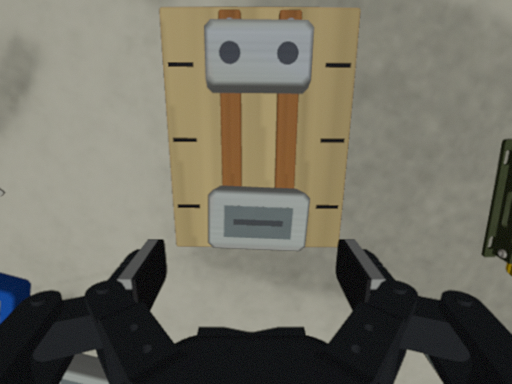

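The view shows the inverted ingot (grey, dark line) at (258,218), 4 mm off the finger centre. I'll correct for that, descend and grip.

Emit:
jog_arm:
  moves:
    - [[8.5,-0.1,0.2,0.8,0,0,0],[8.5,-0.1,0.2,1.2,0,0,0],[8.5,0,0,1.2,0,0,0],[8.5,0,0,1.2,0,0,0],[8.5,0,0,1.0,0,0,0],[8.5,0,0,0.8,0,0,0],[8.5,0,0,0.6,0,0,0],[8.5,0,0,0,0,0,0],[5,0,0,0,0,0,0],[5,0,0,0,0,0,0],[5,0,0,0,0,0,0],[5,0,0,0,0,0,0],[5,0,0,0,0,0,0],[5,0,0,0,0,0,0]]

```text
time: 12.28
tool_pos: [0.5961, -0.049, 0.0135]
tool_rot: [0.001, 0.577, 0.817, 0.0]
contact_force: [0.7, -0.2, 3.9]
gripper_width: 0.74
grasp_force: 66.1
```

Emit:
jog_arm:
  moves:
    - [[5,0,0,-0.6,0,0,0],[5,0,0,-1.2,0,0,0],[5,0,0,-1.5,0,0,0],[5,0,0,-1.5,0,0,0],[5,0,0,-1.2,0,0,0],[5,0,0,-0.5,0,0,0],[5,0,0,0,0,0,0],[5,0,0,0,0,0,0]]

```text
time: 12.95
tool_pos: [0.595, -0.0487, 0.0773]
tool_rot: [-0.0, 0.577, 0.817, -0.0]
contact_force: [0.0, -0.2, -2.2]
gripper_width: 0.743
grasp_force: 66.1
```

```bash
python3 - <<'E'
from h import *
go(.5779,-.0016,.0115,19.5)
E
```

```text
t 12.95 tcp [ 0.595  -0.0487  0.0773] yaw 19.48 turn -0.0 shift cm [ 5.01 -0.04  6.58]
```

Emit:
jog_arm:
  moves:
    - [[5,1,0,0,0,0,0],[5,1.8,0,0,0,0,0],[5,1.4,0,0,0,0,0],[5,0.7,0,0,0,0,0],[5,0,0,0.8,0,0,0],[5,0,0,1.2,0,0,0],[5,0,0,1.2,0,0,0],[5,0,0,1,0,0,0],[5,0,0,0.8,0,0,0],[5,0,0,0.5,0,0,0],[5,0,0,0.3,0,0,0],[5,0,0,0.2,0,0,0],[5,0,0,0.2,0,0,0],[5,0,0,0,0,0,0],[5,0,0,0,0,0,0]]

```text
time: 14.2
tool_pos: [0.5792, -0.0027, 0.0157]
tool_rot: [0.0, 0.577, 0.817, 0.0]
contact_force: [0.7, -0.1, -1.1]
gripper_width: 0.745
grasp_force: 66.1
```

Nearly down. I'll lower another 2–3 mm, release, rise and check.

Emit:
jog_arm:
  moves:
    - [[5,0,0,0.1,0,0,0],[5,0,0,0.1,0,0,0],[5,0,0,0.1,0,0,0],[5,0,0,0,0,0,0],[6.8,0,0,0,0,0,0],[8.5,0,0,0,0,0,0],[8.5,0,0,0,0,0,0],[8.5,0,0,0,0,0,0],[8.5,0,0,0,0,0,0],[8.5,0,0,-1,0,0,0],[8.5,0,0,-2,0,0,0],[8.5,0,0,-2.5,0,0,0],[8.5,0,0,-2.5,0,0,0],[8.5,0,0,-1,0,0,0],[8.5,0,0,0,0,0,0],[8.5,0,0,0,0,0,0]]

```text
time: 15.53
tool_pos: [0.5791, -0.0026, 0.1027]
tool_rot: [0.001, 0.577, 0.817, 0.0]
contact_force: [-0.7, -1.0, -0.0]
gripper_width: 0.996
grasp_force: 0.0
```

```bash
python3 - <<'E'
from h import *
go(.5771,.2345,.010,7.7)
f=grab_frame("wrist");C=(.5775,-.0005);s=2
def mk(z,rx,ry,hx=75,hy=95):
    im=bortho(f,C,19.5,z,hx,hy,s)
    for x in rx: cv2.line(im,(0,int((hx-x)*s)),(im.shape[1],int((hx-x)*s)),(0,0,255),1)
    for y in ry: cv2.line(im,(int((hy-y)*s),0),(int((hy-y)*s),im.shape[0]),(0,0,255),1)
    return im
cv2.imwrite("pics/o6.png",np.hstack([mk(.012,(-65,65),(-50,0,50)),mk(.046,(-33,33),(-21,0,21,50))]))
E
```

```text
t 15.53 tcp [ 0.5791 -0.0026  0.1027] yaw 19.48 turn 0.206 shift cm [23.53  2.98  9.27]
```

View pics/o6.png

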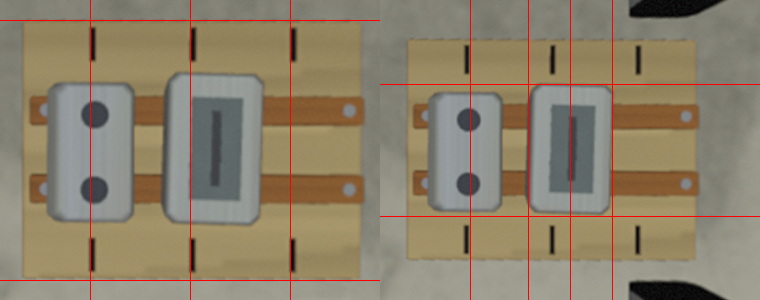

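The inverted ingot is within about 1 mm of the middle place, and upright_b is within 3 mm of its own. I'll fetch the upright from the spare board.

Emit:
jog_arm:
  moves:
    - [[8.5,0,0,0,0,0,0.106],[8.5,0,0,0,0,0,0.1],[8.5,1.5,0.2,0,0,0,0],[8.5,2.5,0.3,0,0,0,0],[8.5,3,0.4,0,0,0,0],[8.5,3,0.4,0,0,0,0],[8.5,3,0.4,0,0,0,0],[8.5,3,0.4,0,0,0,0],[8.5,3,0.4,0,0,0,0],[8.5,2.5,0.3,0,0,0,0],[8.5,1.5,0.2,0,0,0,0],[8.5,0.5,0,0,0,0,0],[8.5,0,0,1.5,0,0,0],[8.5,0,0,1.5,0,0,0],[8.5,0,0,0,0,0,0],[8.5,0,0,0,0,0,0]]

```text
time: 16.92
tool_pos: [0.5759, 0.233, 0.0704]
tool_rot: [-0.001, 0.659, 0.753, -0.002]
contact_force: [-0.4, 0.0, 0.1]
gripper_width: 0.998
grasp_force: 0.0
```

```bash
python3 - <<'E'
from h import *
go(.5775,.2345,.0105,7.7)
f=grab_frame("wrist")
for r in regions_of("upright_ingot_a",f)[:2]: q=rect(f,r["pixels"],.046);print(r["p"],q,r["rect"])
E
```

```text
t 16.92 tcp [0.5759 0.233  0.0704] yaw 7.62 turn -0.001 shift cm [0.13 0.18 5.99]
0.78 ((575.887451171875, 239.84280395507812), (60.774383544921875, 43.9149055480957), 7.667969703674316) [253.0, 212.8, 101.7, 67.9]
```

Emit:
jog_arm:
  moves:
    - [[8.5,0.2,0.1,0.8,0,0,0],[8.5,0.1,0,1.2,0,0,0],[8.5,0,0,1.2,0,0,0],[8.5,0,0,1.0,0,0,0],[8.5,0,0,0.8,0,0,0],[8.5,0,0,0.6,0,0,0],[8.5,0,0,0.4,0,0,0],[8.5,0,0,0,0,0,0],[5,0,0,0,0,0,0],[5,0,0,0,0,0,0],[5,0,0,0,0,0,0],[5,0,0,0,0,0,0],[5,0,0,0,0,0,0],[5,0,0,0,0,0,0]]

```text
time: 18.18
tool_pos: [0.5789, 0.2378, 0.0137]
tool_rot: [0.001, 0.658, 0.753, 0.001]
contact_force: [0.3, 0.1, 5.8]
gripper_width: 0.737
grasp_force: 66.4
```

Emit:
jog_arm:
  moves:
    - [[5,0,0,-0.6,0,0,0],[5,0,0,-1.2,0,0,0],[5,0,0,-2,0,0,0],[5,0,0,-2,0,0,0],[5,0,0,-2,0,0,0],[5,0,0,-1.2,0,0,-0.07],[5,0,0,0,0,0,-0.07],[5,0,0,0,0,0,-0.067],[5,0,0,0,0,0,0],[5,0,0,0,0,0,0]]

```text
time: 19.02
tool_pos: [0.5772, 0.2373, 0.1021]
tool_rot: [-0.0, 0.578, 0.816, -0.0]
contact_force: [-0.3, 0.4, -2.7]
gripper_width: 0.735
grasp_force: 66.1
```

```bash
python3 - <<'E'
from h import *
go(.5780+.0505*.3338,-.0018-.0505*.9426,.0115,19.5)
E
```

```text
t 19.02 tcp [0.5772 0.2373 0.1021] yaw 19.44 turn -0.001 shift cm [-27.61  -7.91   9.06]
```

Emit:
jog_arm:
  moves:
    - [[5,-1.4,-0.4,0,0,0,0],[5,-2.5,-0.7,0,0,0,0],[5,-3,-0.9,0,0,0,0],[5,-3,-0.9,0,0,0,0],[5,-3,-0.9,0,0,0,0],[5,-3,-0.9,0,0,0,0],[5,-3,-0.9,0,0,0,0],[5,-3,-0.9,0,0,0,0],[5,-2.6,-0.7,0,0,0,0],[5,-1.8,-0.5,0,0,0,0],[5,-1.1,-0.2,0,0,0,0],[5,0,0,0,0,0,0],[5,0,0,1,0,0,0],[5,0,0,1.5,0,0,0],[5,0,0,1.5,0,0,0],[5,0,0,1.0,0,0,0],[5,0,0,0,0,0,0],[5,0,0,0,0,0,0]]

```text
time: 20.52
tool_pos: [0.5941, -0.0461, 0.0511]
tool_rot: [-0.001, 0.576, 0.817, -0.0]
contact_force: [0.2, 0.7, -1.9]
gripper_width: 0.733
grasp_force: 66.1
```

```bash
python3 - <<'E'
from h import *
go(.5780+.0505*.3338,-.0018-.0505*.9426,.0135,19.5)
f=grab_frame("wrist");cv2.imwrite("pics/w7.png",f["color"])
E
```

```text
t 20.52 tcp [ 0.5941 -0.0461  0.0511] yaw 19.6 turn 0.002 shift cm [-0.34 -0.04  3.76]
```

View pics/w7.png

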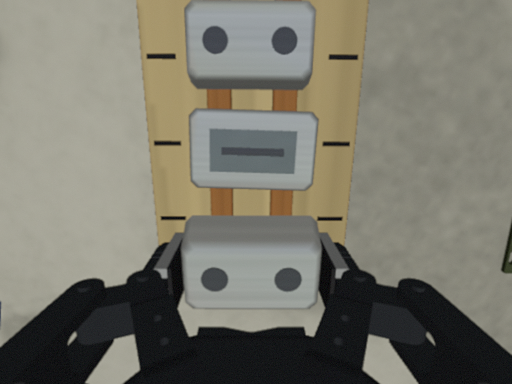

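The upright is held square at the end place with clearance to the inverted ingot, so I'll lower it.

Emit:
jog_arm:
  moves:
    - [[5,-0.1,0,0.6,0,0,0],[5,0,0,0.9,0,0,0],[5,0,0,0.8,0,0,0],[5,0,0,0.5,0,0,0],[5,0,0,0.4,0,0,0],[5,0,0,0.3,0,0,0],[5,0,0,0.2,0,0,0],[5,0,0,0,0,0,0],[5,0,0,0,0,0,0]]

```text
time: 21.32
tool_pos: [0.5954, -0.0482, 0.0154]
tool_rot: [0.0, 0.577, 0.817, 0.0]
contact_force: [0.4, 0.1, -0.8]
gripper_width: 0.734
grasp_force: 66.1
```

Emit:
jog_arm:
  moves:
    - [[5,0,0,0.1,0,0,0],[5,0,0,0.1,0,0,0],[5,0,0,0,0,0,0],[6.8,0,0,0,0,0,0],[8.5,0,0,0,0,0,0],[8.5,0,0,0,0,0,0],[8.5,0,0,0,0,0,0],[8.5,0,0,0,0,0,0],[8.5,0,0,-1,0,0,0],[8.5,0,0,-2,0,0,0],[8.5,0,0,-3,0,0,0],[8.5,0,0,-3,0,0,0],[8.5,0,0,-3,0,0,0],[8.5,0,0,-2,0,0,0],[8.5,0,0,-1,0,0,0],[8.5,0,0,0,0,0,0],[8.5,0,0,0,0,0,0]]

```text
time: 22.73
tool_pos: [0.5952, -0.0481, 0.1633]
tool_rot: [0.0, 0.577, 0.817, 0.0]
contact_force: [-0.1, 0.4, -1.2]
gripper_width: 0.995
grasp_force: 0.0
```

```bash
python3 - <<'E'
from h import *
go(.551,-.259,.003,92.7)
f=grab_frame("wrist");C=(.5780,-.0018);s=2
def mk(z,rx,ry,hx=75,hy=95):
    im=bortho(f,C,19.5,z,hx,hy,s)
    for x in rx: cv2.line(im,(0,int((hx-x)*s)),(im.shape[1],int((hx-x)*s)),(0,0,255),1)
    for y in ry: cv2.line(im,(int((hy-y)*s),0),(int((hy-y)*s),im.shape[0]),(0,0,255),1)
    return im
cv2.imwrite("pics/o8.png",np.hstack([mk(.012,(-65,65),(-50,0,50)),mk(.046,(-30,30),(-67,-50,-33,0,50))]))
E
```

```text
t 22.73 tcp [ 0.5952 -0.0481  0.1633] yaw 19.54 turn -1.277 shift cm [  5.4  -20.86  16.03]
```

View pics/o8.png

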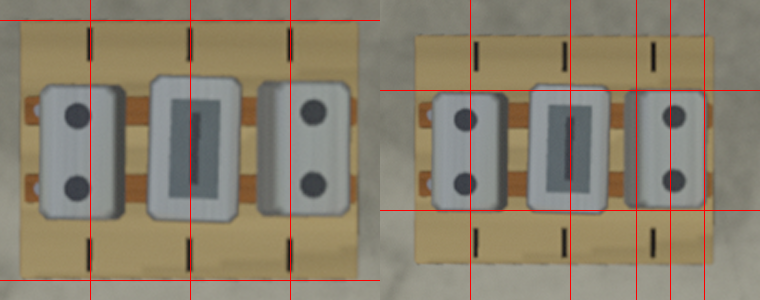

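The row is upright, inverted, upright, at about +52, 0 and −52 mm, all within tolerance. Next is the long ingot.

Emit:
jog_arm:
  moves:
    - [[8.5,0,0,0,0,0,-0.116],[8.5,0,0,0,0,0,-0.116],[8.5,0,0,0,0,0,-0.116],[8.5,0,0,0,0,0,-0.116],[8.5,0,0,0,0,0,-0.116],[8.5,0,0,0,0,0,-0.116],[8.5,0,0,0,0,0,-0.116],[8.5,0,0,0,0,0,-0.116],[8.5,0,0,0,0,0,-0.116],[8.5,0,0,0,0,0,-0.116],[8.5,0,0,0,0,0,-0.116],[8.5,0.8,-3,0,0,0,0],[8.5,0.9,-3.3,0,0,0,0],[8.5,0.9,-3.3,0,0,0,0],[8.5,0.9,-3.3,0,0,0,0],[8.5,0.9,-3.3,0,0,0,0],[8.5,0.7,-3,0,0,0,0],[8.5,0.3,-1.7,0,0,0,0],[8.5,0,0,0,0,0,0],[8.5,0,0,0,0,0,0]]

```text
time: 24.45
tool_pos: [0.5497, -0.2594, 0.1607]
tool_rot: [-0.002, -0.022, 1.0, 0.001]
contact_force: [0.3, 0.2, 0.1]
gripper_width: 0.999
grasp_force: 0.0
```

```bash
python3 - <<'E'
from h import *
go(.551,-.259,.003,92.7)
f=grab_frame("wrist");cv2.imwrite("pics/w9.png",f["color"])
for r in regions_of("long_ingot",f)[:2]: q=rect(f,r["pixels"],.026);print(r["p"],q,r["rect"])
f=grab_frame("top")
for r in regions_of("long_ingot",f)[:2]: q=rect(f,r["pixels"],.026);print(r["p"],q,r["rect"])
E
```

```text
t 24.45 tcp [ 0.5497 -0.2594  0.1607] yaw 92.54 turn -0.003 shift cm [-0.13  0.04 15.77]
0.9 ((552.2035522460938, -262.6395263671875), (157.91310119628906, 41.886558532714844), 2.876519203186035) [249.1, 178.1, 48.3, 157.1]
```

View pics/w9.png

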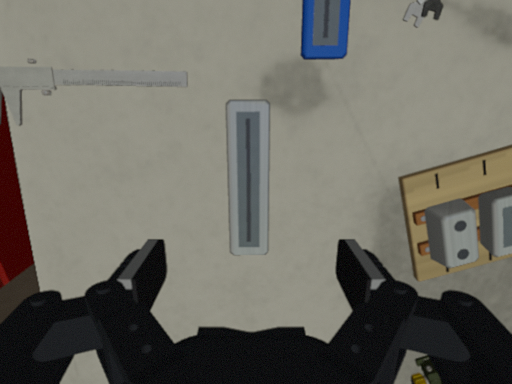

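The long ingot's centre measures (0.552, −0.262), and it lies clear between the fingers; the vernier at (95,80) is well away. I'll descend and grip.

Emit:
jog_arm:
  moves:
    - [[8.5,-0.2,-0.2,1.5,0,0,0],[8.5,0,0,2.5,0,0,0],[8.5,0,0,2.5,0,0,0],[8.5,0,0,2.5,0,0,0],[8.5,0,0,2,0,0,0],[8.5,0,0,1.5,0,0,0],[8.5,0,0,1,0,0,0],[8.5,0,0,0.8,0,0,0],[8.5,0,0,0.6,0,0,0],[8.5,0,0,0.4,0,0,0],[8.5,0,0,0,0,0,0],[8.5,0,0,0,0,0,0]]

```text
time: 25.65
tool_pos: [0.5535, -0.2615, 0.0109]
tool_rot: [0.0, -0.023, 1.0, -0.0]
contact_force: [1.3, -0.3, 0.3]
gripper_width: 0.996
grasp_force: 0.0
```

Emit:
jog_arm:
  moves:
    - [[3,0,0,0,0,0,0],[3,0,0,0,0,0,0],[3,0,0,0,0,0,0],[3,0,0,0,0,0,0],[3,0,0,0,0,0,0],[3,0,0,0,0,0,0],[3,0,0,0,0,0,0],[3,0,0,0,0,0,0],[3,0,0,0,0,0,0]]

```text
time: 26.4
tool_pos: [0.5536, -0.2619, 0.0113]
tool_rot: [0.001, -0.023, 1.0, -0.001]
contact_force: [-0.6, 0.5, 5.5]
gripper_width: 0.45
grasp_force: 61.1
```

Gripped: about 38 mm, 61 N. I'll lift it, then turn it.

Emit:
jog_arm:
  moves:
    - [[3,0,0,-0.5,0,0,0],[3,0,0,-1,0,0,0],[3,0,0,-1.5,0,0,0],[3,0,0,-2,0,0,0],[3,0,0,-2,0,0,0],[3,0,0,-2,0,0,0],[3,0,0,-1.5,0,0,0],[3,0,0,-0.5,0,0,0],[3,0,0,0,0,0,0]]

```text
time: 27.15
tool_pos: [0.5536, -0.2616, 0.1218]
tool_rot: [0.001, -0.023, 1.0, -0.001]
contact_force: [-0.2, -0.5, -3.8]
gripper_width: 0.454
grasp_force: 61.2
```

Emit:
jog_arm:
  moves:
    - [[3,0,0,0,0,0,0.05],[3,0,0,0,0,0,0.08],[3,0,0,0,0,0,0.09],[3,0,0,0,0,0,0.09],[3,0,0,0,0,0,0.09],[3,0,0,0,0,0,0.09],[3,0,0,0,0,0,0.09],[3,0,0,0,0,0,0.09],[3,0,0,0,0,0,0.09],[3,0,0,0,0,0,0.09],[3,0,0,0,0,0,0.09],[3,0,0,0,0,0,0.09],[3,0,0,0,0,0,0.09],[3,0,0,0,0,0,0.09],[3,0,0,0,0,0,0.05],[3,0,0,0,0,0,0.016],[3,0,0,0,0,0,0],[3,0,0,0,0,0,0]]

```text
time: 28.65
tool_pos: [0.5524, -0.2609, 0.119]
tool_rot: [-0.001, 0.576, 0.817, -0.0]
contact_force: [0.1, 0.3, -3.6]
gripper_width: 0.454
grasp_force: 61.2
```

```bash
python3 - <<'E'
from h import *
go(.5780,-.0018,.0573,19.5)
f=grab_frame("wrist");cv2.imwrite("pics/w10.png",f["color"])
E
```

```text
t 28.65 tcp [ 0.5524 -0.2609  0.119 ] yaw 19.6 turn 0.002 shift cm [23.57 11.06  6.17]
```

View pics/w10.png

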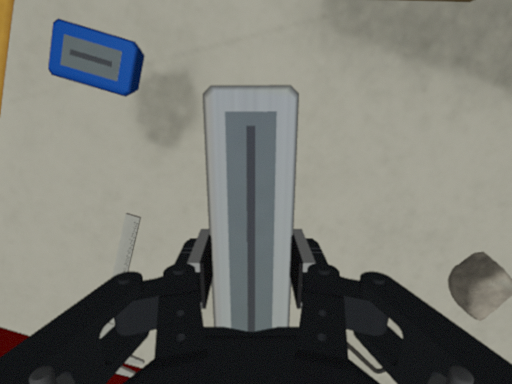

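The long ingot is held straight and level. I'll carry it over the row.

Emit:
jog_arm:
  moves:
    - [[3,1,0.5,0,0,0,0],[3,1.8,0.9,0,0,0,0],[3,2.4,1.1,0,0,0,0],[3,2.6,1.2,0,0,0,0],[3,2.6,1.2,0,0,0,0],[3,2.6,1.2,0,0,0,0],[3,2.6,1.2,0,0,0,0],[3,2.6,1.2,0,0,0,0],[3,2.2,1.1,0,0,0,0],[3,1.6,0.8,0,0,0,0],[3,1,0.5,0,0,0,0],[3,0.4,0.1,0,0,0,0],[3,0,0,0,0,0,0],[3,0,0,1,0,0,0],[3,0,0,1.5,0,0,0],[3,0,0,1.2,0,0,0],[3,0,0,0.8,0,0,0],[3,0,0,0.4,0,0,0],[3,0,0,0,0,0,0],[3,0,0,0,0,0,0]]

```text
time: 30.37
tool_pos: [0.5785, -0.0044, 0.0711]
tool_rot: [-0.0, 0.577, 0.817, -0.0]
contact_force: [-0.4, -0.8, -4.8]
gripper_width: 0.453
grasp_force: 61.2
```

```bash
python3 - <<'E'
from h import *
go(.5780,-.0018,.0573,19.5)
E
```

```text
t 30.37 tcp [ 0.5785 -0.0044  0.0711] yaw 19.51 turn 0.0 shift cm [0.26 0.04 1.38]
```

Emit:
jog_arm:
  moves:
    - [[3,0.1,0,0.3,0,0,0],[3,0,0,0.3,0,0,0],[3,0,0,0.2,0,0,0],[3,0,0,0.2,0,0,0],[3,0,0,0.1,0,0,0],[3,0,0,0.1,0,0,0],[3,0,0,0,0,0,0],[3,0,0,0,0,0,0]]

```text
time: 31.03
tool_pos: [0.5781, -0.0031, 0.0593]
tool_rot: [-0.0, 0.577, 0.817, -0.0]
contact_force: [1.3, -0.1, -5.3]
gripper_width: 0.456
grasp_force: 61.2
```

Emit:
jog_arm:
  moves:
    - [[3,0,0,0.1,0,0,0],[3,0,0,0.1,0,0,0],[3,0,0,0,0,0,0],[3,0,0,0,0,0,0]]

```text
time: 31.37
tool_pos: [0.5783, -0.0031, 0.0574]
tool_rot: [0.0, 0.577, 0.817, 0.0]
contact_force: [0.3, -0.4, -3.9]
gripper_width: 0.455
grasp_force: 61.2
```

Emit:
jog_arm:
  moves:
    - [[3,0,0,0.1,0,0,0],[3,0,0,0,0,0,0],[3,0,0,0.1,0,0,0],[3,0,0,0,0,0,0],[3,0,0,0,0,0,0]]

```text
time: 31.78
tool_pos: [0.5784, -0.0031, 0.0573]
tool_rot: [-0.0, 0.577, 0.817, -0.0]
contact_force: [-5.5, 0.3, 8.3]
gripper_width: 0.452
grasp_force: 62.4
```

Contact (8 N up) at the expected height. I'll release, rise and check.

Emit:
jog_arm:
  moves:
    - [[4.8,0,0,0,0,0,0],[6,0,0,0,0,0,0],[7,0,0,0,0,0,0],[8.5,0,0,0,0,0,0],[8.5,0,0,0,0,0,0],[8.5,0,0,0,0,0,0],[8.5,0,0,0,0,0,0],[8.5,0,0,-0.8,0,0,0],[8.5,0,0,-1.5,0,0,0],[8.5,0,0,-2.5,0,0,0],[8.5,0,0,-3,0,0,0],[8.5,0,0,-3,0,0,0],[8.5,0,0,-3,0,0,0],[8.5,0,0,-2,0,0,0],[8.5,0,0,0,0,0,0],[8.5,0,0,0,0,0,0]]

```text
time: 33.12
tool_pos: [0.5791, -0.0032, 0.2155]
tool_rot: [0.002, 0.577, 0.817, 0.001]
contact_force: [0.3, -0.4, -0.7]
gripper_width: 0.991
grasp_force: 0.0
```

```bash
python3 - <<'E'
from h import *
s,M,y=pose();print(s["time"],s["tool_pos"])
f=grab_frame("wrist");C=(.5780,-.0018);s=2
def mk(z,rx,ry,hx=75,hy=95):
    im=bortho(f,C,19.5,z,hx,hy,s)
    for x in rx: cv2.line(im,(0,int((hx-x)*s)),(im.shape[1],int((hx-x)*s)),(0,0,255),1)
    for y in ry: cv2.line(im,(int((hy-y)*s),0),(int((hy-y)*s),im.shape[0]),(0,0,255),1)
    return im
d=plane  # depth check of the long top
for yb in(-60,-30,0,30,60):
    a=np.radians(19.5);X=[C[0]-yb/1000*np.sin(a),C[1]+yb/1000*np.cos(a),.072];p=project(f,X)[0].round().astype(int)
    if 0<=p[1]<384: 
        r=plane(f,p,0)[0];c=-f["R"].T@f["t"];D=np.median(f["depth"][p[1]-1:p[1]+2,p[0]-1:p[0]+2]);v=r-c;print(yb,c[2]+v[2]*D/(f["R"][2]@v))
cv2.imwrite("pics/o11.png",np.hstack([mk(.012,(-65,65),(-50,0,50)),mk(.072,(-21,21),(-80,0,80))]))
E
```

```text
33.1167 [ 0.57907778 -0.0032014   0.21553042]
-60 0.07312810200608844
-30 0.07297592342520542
0 0.07301653682960135
30 0.07267994505313097
60 0.07246501325497723
```

View pics/o11.png

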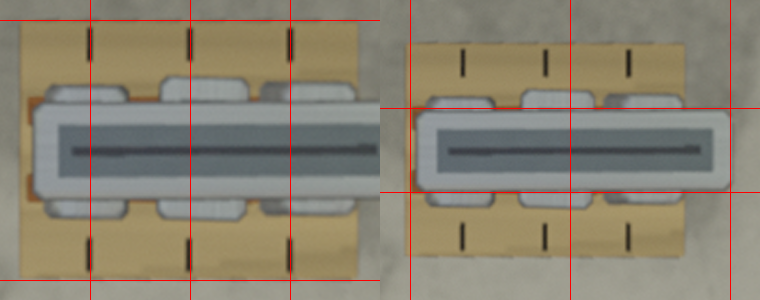

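The long ingot is level (top at 72.5–73.1 mm along its length), within 2 mm of centre and crosswise, and the row is undisturbed. Handing in.

```bash
python3 -c "
from plant import *
print(job_done())"
```

```text
the job is handed in; nothing more can be done
None
```

I handed in the job at about 33 s; no verdict came back. By the last camera check the row runs upright, inverted, upright within about 3 mm of the marked places, the long ingot lies level and crosswise within about 2 mm of centre, and I never went near the cork block or calliper.

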